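# Fit the contrast filter and hold the dodging mask over the print

## Task

Get the dodged exposure ready: take the yellow contrast filter out of the wooden rack, push it upright and fully home into the slot on top of the grey exposing lamp, and let go of it. Then pick up the black dodging mask by its wooden grip, carry it over the low black screen without bumping it, and finish while still holding it, steady and level, hovering about 15 mm above the white paper in the easel, centred on the paper and square with it. The mask must never touch the easel or the paper; leave the magenta filter, film canisters and bottle where they are.

Things in the scene. Friction and masses are not known exactly. Their poses are not given: they have to be found in the camera images.
- filter: Yellow contrast filter, to be fitted. Stands upright in one of the rack's two slots. Lower part is a flat blade 4 mm thick (x), 60 mm wide (y), 50 mm tall; above it a black cross bar 12 x 60 x 8 mm (z 50 to 58 mm), then a yellow grip tab 12 mm thick (x), 30 mm wide (y), from z 57 to 97 mm. Origin: centre of the blade's lower edge; x is the thickness, z up. 60 g, hidden variation. Front and back are alike.
- spare_filter: Magenta filter of the same shape and frame, in the rack's other slot; a bystander.
- rack: Fixed wooden filter rack, 50 (x) x 180 (y) x 33 (z) mm, two slots in its top along y, side by side with centres at y = +45 and -45 mm, each 7 mm wide (x), 65 mm long (y), 25 mm deep. Origin: centre of its underside. Either filter may be in either slot, standing on the slot's floor 8 mm above the bench.
- lamp: Fixed grey exposing lamp, 100 (x) x 100 (y) x 75 (z) mm, black lens on its +y side. One slot in the middle of its top, 7 mm wide (x), 65 mm long (y), 45 mm deep, with a lip bevelled 4 mm. Origin: centre of its underside.
- lamp_slot (a point): Centre of the floor of the lamp's slot, 30 mm above the bench, axes as the lamp's (slot runs along y). When the filter is home its origin lies here, either way round, and its cross bar is 5 mm above the lamp's top.
- mask: Dodging mask: flat black plate 90 (x) x 60 (y) x 4 (z) mm with an upright pale wooden grip in its middle, 40 mm long (x), 16 mm thick (y), rising to z = 70 mm. Origin: centre of the plate's underside. About 130 g, hidden variation. Lies on the cork pad at the start.
- pad: Fixed cork pad 130 (x) x 100 (y) x 6 (z) mm on which the mask lies. Origin: centre of its underside.
- easel: Fixed yellow easel board, 160 (x) x 130 (y) x 12 mm, with a dark steel frame 6 mm high on it (top at z = 18 mm) around an opening of 110 (x) x 80 (y) mm in which the white paper lies. Origin: centre of its underside.
- paper_centre (a point): Centre of the white paper's upper face, 13 mm above the bench (the steel frame stands 5 mm higher); x along the paper's 110 mm side, y along its 80 mm side.
- screen: Fixed low black light screen standing between the pad and the easel: 320 mm long (x), 6 mm thick (y), 70 mm high. Origin: centre of its underside. Its two steel feet are 30 mm deep (y).
- canister_a: Black 35 mm film canister with grey cap, 34 mm across, 52 mm tall, standing beyond the easel; a bystander. Origin: centre of its underside.
- canister_b: A second such canister; a bystander.
- bottle: Small amber bottle with black cap, 48 mm across, 100 mm tall, standing beyond the pad; a bystander. Origin: centre of its underside.
There are look-alikes about, which are no part of the job. Of the things shaped like the filter, the yellow one is meant.

How it is judged (in metres and radians):
On the way, in this order (a step that is already met when the one before it is completed fails the run):
1. the yellow filter stands fully home in the lamp's slot and has been let go (horizontal distance between filter and lamp_slot below 0.006 m and z of filter in the frame of lamp_slot between -0.004 and 0.004 m and angle between filter's own z axis and vertical below 0.12 rad and contact force between the fingers and filter below 0.05 N), for 0.2 s.
2. the mask is carried over the screen (y of mask in the frame of screen between -0.04 and 0.04 m and z of mask in the frame of screen above 0.068 m), for 0.02 s.
At the end, for the whole second after the job is handed in: Yellow filter released in the lamp's slot, within 4 mm of full depth. Mask held by the fingers alone, still, underside 7 to 26 mm above the paper, within 8 mm of its centre along each side, square within 0.12 rad, level within 0.1 rad. Canisters and bottle upright (all of step 1 and x of mask in the frame of paper_centre between -0.008 and 0.008 m and y of mask in the frame of paper_centre between -0.008 and 0.008 m and z of mask in the frame of paper_centre between 0.007 and 0.026 m and angle between the x axis of mask and the x axis of paper_centre, either way round below 0.12 rad and angle between mask's own z axis and vertical below 0.1 rad and contact force between the fingers and mask above 0.5 N and contact force between mask and easel below 0.05 N and contact force between mask and screen below 0.05 N and linear speed of mask below 0.02 m/s and angle between each of canister_a, canister_b, bottle's own z axis and vertical below 0.2 rad); the arm keeps its last pose, push and grip.
It fails at once if the mask touches the easel or its paper (contact force between mask and easel above 0.3 N).
It fails at once if the mask bumps the screen (contact force between mask and screen above 1 N).
It fails at once if a canister, the bottle or the magenta filter is moved more than 15 mm (distance of any of canister_a, canister_b, bottle, spare_filter from where it was at the start of the episode above 0.015 m).
It also fails if it takes over 64 s, if anything falls off the work surface, if the arm or the gripper's body presses on something with over 40 N, if the wrist force passes 120 N, or if a joint passes its speed limit or range.

## Robot

A 6-joint arm with a two-finger parallel gripper is mounted at the origin on the work surface. World frame = base frame: x ahead of the robot, y to its left, z up, the work surface at z = 0. Lengths are in m, angles in degrees, forces in N, time in s.
With the tool pointing down it reaches from about 0.375 to 0.825 m from the base axis. Payload 5.5 kg.
Tool frame: the origin (TCP) lies midway between the tips of the shut fingers; the grasp point (between the pads) lies 19 mm behind it; z points along the fingers, y is the line along which they close (so a half turn about z gives the same grasp; the last joint's range is limited). The gripper opens to 85 mm and grips with 20 to 120 N. Pads are 22 mm wide; open, the fingers measure 114 mm over their backs; the gripper's body (76 mm by 85 mm) begins 54 mm behind the grasp point. The pads swing forward as they close: fully open they stand 13 mm farther back than shut.
Start: joints at [66.119, 17.962, -2.699, 69.339, 0, 90], TCP at [0.243, 0.549, 0.231] pointing down, gripper open.
Joint ranges: [-152.73, 152.73], [-39.44, 99.34], [-58.76, 71.6], [-118.89, 123.64], [-81.53, 83.1], [-180, 180]. Speed limits (degrees/s): [136.94, 136.94, 172.46, 180, 180, 180].

## Interface

Orientations are given as a 3x3 rotation matrix whose columns are the frame's x, y, z axes.
In Python, from station import ctrl, cams gives the robot as it stands.
- The arm moves only by the tool arm_command, never from a script. Its argument "moves" is text: rows parted by semicolons, each of 7 numbers parted by spaces: the finger opening in cm, from 0 to 8.54, then the shift along the tool's x, y, z in cm, then the turn, a rotation vector about the tool's x, y, z in degrees. In form: jaw dx dy dz wx wy wz; .... A call has 1 to 10 rows; each row shifts and turns the commanded pose from where the row before left it, along the tool's axes as they then stand; what a row does not reach is not made up. A row lasts 1/12 s, in which the tool goes at most 41.7 mm and 7.16 degrees, less where a joint would pass 70% of its speed; a pose out of reach is approached as far as the arm can. A call is refused whole if a number of a shift passes 4.17 or a number of a turn 7.16, either way. A call with a gripper value outside its range is refused whole. The fingers move at their own pace and stop on an object; "newtons" is the grip in N (left out, the last holds). Time passes only in rows, so rows that do not move let the fingers close. It gives the time, the measured TCP pose, the force, the opening and the grip force at its end, in the units of the state.
- ctrl.sense(): the state, without advancing time (a new reading comes with each control period).
- cams.get_image(name): name is "side" or "top" or "wrist"; returns a dict with "color" (480x640x3 uint8, red, green, blue), "range_z" (480x640 float32, m along the optical axis (not along the pixel's ray), 0 where there is no reading), "fx", "fy", "cx", "cy" (pixels), "position" and "orientation" of the camera in the world. Camera axes: x right, y down, z forward; pixel columns grow to the right and rows downward; lengths in m; the calibration is good to about 2 mm. A picture is of the moment at which its call begins.
- ctrl.hand_in(): hands the job in; it is judged then, once.
The state is a dict: "time_s": time; "joint_pos": joint angles; "joint_velocities": joint speeds; "effort": joint torques, N m; "ee_pos": TCP position; "orientation": TCP orientation; "wrist_force": force on the tool from outside, world axes, zero at the start; "wrist_torque": the same for the moment, N m; "gripper_width": finger opening in m; "finger_force": force on a finger pad.
Only numpy, scipy, OpenCV 4.12 (cv2) and the standard library are available. Lean on these libraries where they do the work, as an engineer would, in place of code of your own. Each camera call takes 0.05 s, during which the arm holds its last target. There are 200 camera calls.

## Working session

There is one attempt and no reset: what is moved stays moved. The work goes in short steps, Python scripts to look and compute and a tool call to move; the robot and the scene stay as the last step left them, time stands still between calls to the robot, and variables do not carry over. Pictures are saved under pics/ and viewed, at most 11 in all, crops included, and the job is handed in when it is done.

Besides the shell and the picture viewer there is one more tool, called after "Request:" by a JSON object that holds its "name" and its "arguments", one argument or row to a line. arm_command: Moves the arm, as the interface text tells. Its arguments: {"type":"object","properties":{"moves":{"type":"string"},"newtons":{"type":"number"}},"required":["moves"]}

```bash
ls; mkdir -p pics; cat > h.py <<'E'
import numpy as np, cv2, pickle
def grab(n):
    from station import cams
    im=cams.get_image(n); pickle.dump(im,open(f'{n}.pkl','wb')); return im
def world(im):
    v,u=np.mgrid[0:480,0:640]; z=im['range_z']
    p=np.stack([(u-im['cx'])/im['fx']*z,(v-im['cy'])/im['fy']*z,z],-1)
    return p@np.array(im['orientation']).T+np.array(im['position'])
E
python3 - <<'E'
from h import *
from station import ctrl
for n in ['top','side']:
    im=grab(n); cv2.imwrite(f'pics/{n}1.png',im['color'][...,::-1]); print(n,im['position'],im['orientation'],im['fx'])
s=ctrl.sense();print(s)
E
```

```text
pics
top [ 0.37300749 -0.01791502  1.25412647] [[ 0.02772783 -0.98918936  0.14399855]
 [-0.99960921 -0.02692701  0.00750755]
 [-0.00354893 -0.14415044 -0.98954942]] 595.9762375329218
side [ 0.25822068 -0.8548444   0.53767036] [[ 0.93530536 -0.18302546  0.30282925]
 [-0.35346402 -0.44374669  0.82349989]
 [-0.01634197 -0.87726311 -0.47973157]] 511.2940471190586
{'time_s': 0.1, 'joint_pos': array([ 6.61203567e+01,  1.79997862e+01, -2.74804472e+00,  6.93397794e+01,
        3.30127872e-04,  9.00006187e+01]), 'joint_velocities': array([ 0.00856397, -0.06558378,  0.12746874,  0.06721992, -0.04612621,
        0.01900502]), 'effort': array([-2.67468222e-04, -5.40768564e+01,  3.40541017e+01,  1.12340684e-02,
       -1.83277649e-05, -5.25228202e-06]), 'ee_pos': array([0.24267971, 0.54816833, 0.23052795]), 'orientation': array([[-9.14393466e-01,  4.04826135e-01, -6.24269148e-04],
       [ 4.04826617e-01,  9.14392400e-01, -1.39586261e-03],
       [ 5.74529912e-06, -1.52908842e-03, -9.99998831e-01]]), 'wrist_force': array([-0.60097465,  0.03751296,  0.04935714]), 'wrist_torque': array([-0.00843315, -0.04889746, -0.02124688]), 'finger_force': 0.0, 'gripper_width': 0.08528981737378989}
```

View pics/top1.png

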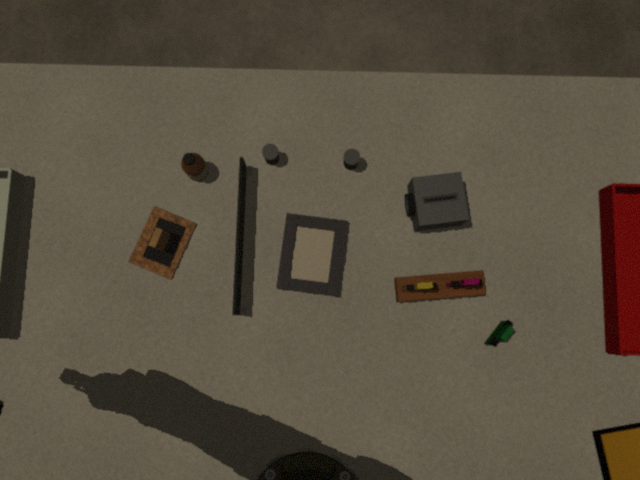

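View pics/side1.png

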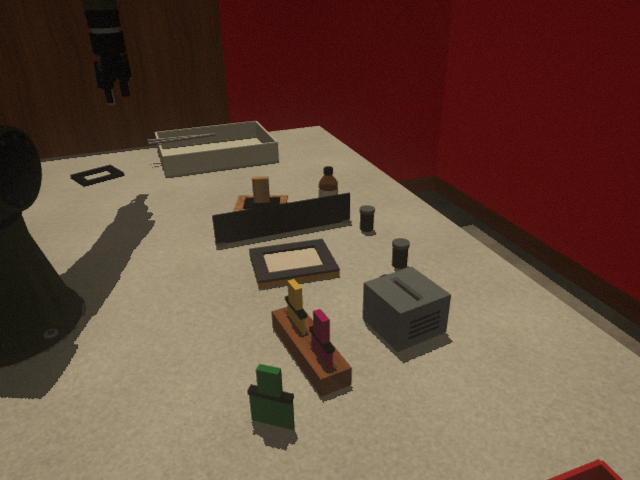

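Three filter-shaped things in the top image: yellow at (422,286), magenta at (466,283) and green at (502,333), which stands outside the rack. The yellow one in the rack fits the description. I'll confirm it in a crop.

```bash
python3 - <<'E'
from h import *
im=pickle.load(open('top.pkl','rb')); c=np.clip(im['color'][...,::-1].astype(float)*1.8,0,255).astype(np.uint8)
r=c[165:315,385:500]; l=c[195:315,120:360]
cv2.imwrite('pics/r1.png',cv2.resize(r,None,fx=4,fy=4,interpolation=cv2.INTER_CUBIC))
cv2.imwrite('pics/l1.png',cv2.resize(l,None,fx=3.3,fy=3.3,interpolation=cv2.INTER_CUBIC))
W=world(im)
def rect(m,name):
    p=W[m]; r=cv2.minAreaRect((p[:,:2]*1000).astype(np.float32)); print(name,m.sum(),np.round(r[0],1),np.round(r[1],1),round(r[2],1),'z',np.round(np.percentile(p[:,2],[5,50,95]),4),'med',np.round(np.median(p[:,:2],0),4))
v,u=np.mgrid[0:480,0:640]
box=lambda a,b,c_,d:(u>=a)&(u<=c_)&(v>=b)&(v<=d)&(im['range_z']>0)
z=W[...,2]
bg=np.median(z[box(300,330,400,360)]);print('bench',bg)
rect(box(380,160,500,240)&(z>.068)&(z<.09),'lamp top')
R=box(385,260,500,310)
rect(R&(z>.02)&(z<.045),'rack')
rect(R&(z>.09)&(u<443),'ytab'); rect(R&(z>.09)&(u>=443),'mtab')
rect(box(215,140,265,330)&(z>.05),'screen')
rect(box(268,205,360,305)&(z>.009)&(z<.03),'easel')
M=box(120,195,205,290)
rect(M&(z>.055),'grip'); rect(M&(z>.003)&(z<.02),'pad+mask')
rgb=im['color'].astype(int)
rect(box(285,220,340,292)&(rgb.sum(-1)>300),'paper')
rect(M&(z>.003)&(z<.02)&(rgb.sum(-1)<90),'plate')
print(rgb[255,312],rgb[217,320],rgb[260,165],rgb[240,175])
rect(box(175,145,212,182)&(z>.08),'bottle');rect(box(258,140,284,170)&(z>.04),'canA');rect(box(340,140,365,175)&(z>.04),'canB')
E
```

```text
bench 0.000925716713287783
lamp top 2379 [ 625.2 -247.8] [102.2 111.2] 8.6 z [0.0711 0.0752 0.0789] med [ 0.6247 -0.2515]
rack 1759 [ 452.7 -261.8] [ 50.1 181.4] 6.4 z [0.0296 0.0337 0.0376] med [ 0.4498 -0.2603]
ytab 110 [ 447.8 -216.6] [11.9 30.9] 6.2 z [0.0987 0.1061 0.11  ] med [ 0.447 -0.215]
mtab 114 [ 457.7 -305.8] [12.1 30.3] 6.3 z [0.0968 0.1056 0.1089] med [ 0.4572 -0.3041]
screen 728 [561.7 151.1] [ 50.9 354.1] 82.0 z [0.0521 0.069  0.0738] med [0.5472 0.1523]
easel 4665 [512.6   3.8] [130.3 161.2] 84.2 z [0.011  0.0166 0.0218] med [0.5104 0.0036]
grip 214 [530.8 316.7] [18.1 39.9] 70.2 z [0.0574 0.0754 0.0796] med [0.53   0.3141]
pad+mask 3215 [531.5 321.1] [207.3 182.3] 3.1 z [0.0033 0.0068 0.0129] med [0.523  0.3161]
paper 339 [513.9   3.8] [ 72.8 100.4] 85.8 z [0.0101 0.0135 0.018 ] med [0.5165 0.0105]
plate 834 [531.  314.6] [59.9 88. ] 71.2 z [0.0064 0.0103 0.0149] med [0.5238 0.3073]
[112 100  80] [68 62 53] [24 26 18] [13 13 11]
bottle 135 [687.7 255.2] [22.5 25.7] 36.4 z [0.0806 0.0987 0.1033] med [0.6857 0.2537]
canA 225 [720.8  96.9] [34.4 31.5] 4.3 z [0.0474 0.0521 0.0559] med [0.7203 0.0967]
canB 224 [713.4 -72.9] [32.9 34.1] 51.0 z [0.0469 0.0519 0.0559] med [ 0.7134 -0.073 ]
```

View pics/r1.png

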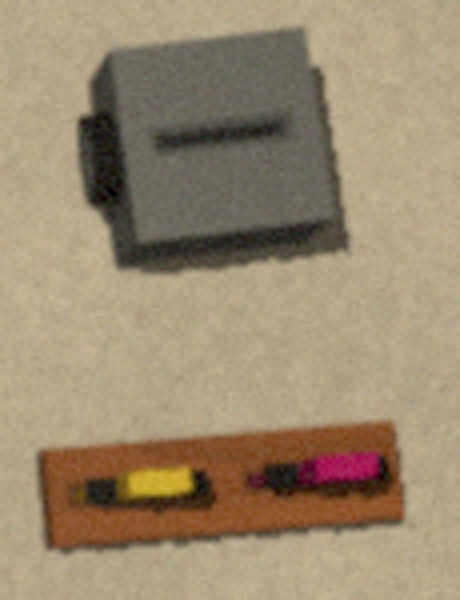

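View pics/l1.png

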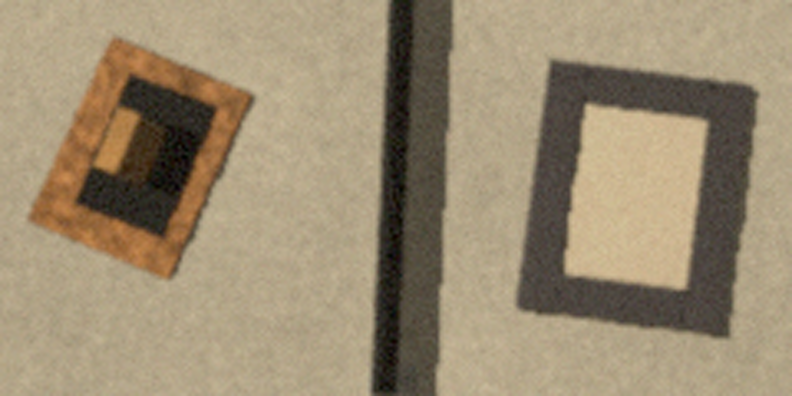

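The crop confirms the yellow filter in the rack's +y slot, tab at px (425,286), with magenta at (466,283). The lamp slot runs from px (423.8,200.5) to (456.2,196.2). The mask grip top is left of the plate centre because of parallax.

```bash
cat >> h.py <<'E'
def ray(im,u,v,z):
    d=np.array(im['orientation'])@[(u-im['cx'])/im['fx'],(v-im['cy'])/im['fy'],1]; p=np.array(im['position'])
    return p+d*(z-p[2])/d[2]
def go(target,yaw):
    "tool-frame shift (cm) and turn (deg) from present pose; yaw = world angle of tool y"
    from station import ctrl
    s=ctrl.sense(); R=np.array(s['orientation']); y=np.degrees(np.arctan2(R[1,1],R[0,1]))
    print('t',s['time_s'],'at',s['ee_pos'],'yaw',y.round(2),'shift cm',(R.T@(np.array(target)-s['ee_pos'])*100).round(2),'wz',-round((yaw-y+180)%360-180,2),'F',s['wrist_force'].round(2),s['gripper_width'],s['finger_force'])
E
python3 - <<'E'
from h import *
im=pickle.load(open('top.pkl','rb')); W=world(im); z=W[...,2]
v,u=np.mgrid[0:480,0:640]
m=(u>412)&(u<470)&(v>170)&(v<225)&(z>.070)&(z<.082)
p=(W[m][:,:2]*1000).astype(np.float32); r=cv2.minAreaRect(p); print('lamp',r)
g=im['color'].astype(int).sum(-1); sl=(u>418)&(u<462)&(v>188)&(v<208)
th=np.median(g[sl])*.6
d=sl&(g<th); P=np.array([ray(im,a,b,.075) for a,b in zip(u[d],v[d])])[:,:2]
c=P.mean(0);w,V=np.linalg.eigh(np.cov(P.T)); print('slot',d.sum(),c,np.degrees(np.arctan2(V[1,1],V[0,1])),P.ptp(0) if hasattr(P,'ptp') else np.ptp(P,0))
print(ray(im,423.75,200.5,.075),ray(im,456.25,196.25,.075))
# yellow tab by colour at z=.105
for nm,k in [('y',lambda c:(c[...,0]>60)&(c[...,1]>45)&(c[...,2]<c[...,0]*.35))]:
    m=k(im['color'].astype(int))&(u>400)&(u<445)&(v>275)&(v<297)&(z>.095)
    P=np.array([ray(im,a,b,.105) for a,b in zip(u[m],v[m])],np.float32)[:,:2]*1000; print(m.sum(),cv2.minAreaRect(P))
m=(u>225)&(u<260)&(v>150)&(v<325)&(z>.06)&(z<.078)
q=W[m]; f=np.polyfit(q[:,0],q[:,1],1); print('screen top line',f,q[:,0].min(),q[:,0].max(),'y mid',np.polyval(f,.53))
go([.448,-.217,.2],6.4)
E
```

```text
lamp ((625.8172607421875, -250.842529296875), (101.49201202392578, 105.337158203125), 8.075906753540039)
slot 93 [ 0.62608877 -0.25162827] 98.74214577936891 [0.01391806 0.06043601]
[ 0.62076609 -0.22029284  0.075     ] [ 0.63127318 -0.28575555  0.075     ]
103 ((447.86077880859375, -215.8760528564453), (11.617621421813965, 31.478679656982422), 6.3225531578063965)
screen top line [0.0012729  0.15269719] 0.3835521301368784 0.7030710894624808 y mid 0.1533718248396718
t 0.1 at [0.24267971 0.54816833 0.23052795] yaw 66.12 shift cm [-49.75 -61.65   3.15] wz 59.72 F [-0.6   0.04  0.05] 0.08528981737378989 0.0
```

Request:
{"name": "arm_command", "arguments": {
  "moves": "8.5 -3.1 -1.8 0 0 0 0;8.5 -3.1 -1.8 0 0 0 0;8.5 -3.1 -1.8 0 0 0 0;8.5 -3.1 -1.8 0 0 0 0;8.5 -3.1 -1.8 0 0 0 0;8.5 -3.1 -1.8 0 0 0 0;8.5 -3.1 -1.8 0 0 0 0;8.5 -3.1 -1.8 0 0 0 0;8.5 -3.1 -1.8 0 0 0 0;8.5 -3.1 -1.8 0 0 0 0",
  "newtons": 40
}}

```text
time_s: 0.93
ee_pos: [0.454, 0.2568, 0.2311]
orientation: [[-0.914, 0.405, -0.0], [0.405, 0.914, -0.0], [0.0, -0.0, -1.0]]
wrist_force: [1.4, 0.4, 0.3]
gripper_width: 0.085
finger_force: 0.0
```

Request:
{"name": "arm_command", "arguments": {
  "moves": "6 -1.8 -3.2 0 0 0 0;6 -1.8 -3.2 0 0 0 0;6 -1.8 -3.2 0 0 0 0;6 -1.8 -3.2 0 0 0 0;6 -1.8 -3.2 0 0 0 0;6 -1.8 -3.2 0 0 0 0;6 -1.8 -3.2 0 0 0 0;6 -1.8 -3.2 0 0 0 0;6 -1.8 -3.2 0 0 0 0;6 -1.8 -3.2 0 0 0 0"
}}

```text
time_s: 1.77
ee_pos: [0.4881, -0.1087, 0.2311]
orientation: [[-0.914, 0.405, -0.0], [0.405, 0.914, 0.0], [0.0, -0.0, -1.0]]
wrist_force: [0.6, 0.3, 0.6]
gripper_width: 0.0598
finger_force: 0.0
```

Request:
{"name": "arm_command", "arguments": {
  "moves": "6 0 -3 0 0 0 6;6 0 0 0 0 0 6;6 0 0 0 0 0 6;6 0 0 0 0 0 6;6 0 0 0 0 0 6;6 0 0 0 0 0 6;6 0 0 0 0 0 6;6 0 0 0 0 0 6;6 0 0 0 0 0 6;6 0 0 0 0 0 5.7"
}}

```text
time_s: 2.6
ee_pos: [0.4761, -0.1343, 0.2309]
orientation: [[-0.107, 0.994, -0.001], [0.994, 0.107, 0.0], [0.0, -0.001, -1.0]]
wrist_force: [-0.1, 0.2, -0.1]
gripper_width: 0.0601
finger_force: 0.0
```

```bash
python3 - <<'E'
from h import *
go([.448,-.2165,.2],6.35)
E
```

```text
t 2.6 at [ 0.47605219 -0.13428664  0.23092126] yaw 6.12 shift cm [-7.88 -3.66  3.09] wz -0.23 F [-0.08  0.21 -0.08] 0.06005326279049349 0.0
```

Request:
{"name": "arm_command", "arguments": {
  "moves": "6 -2 -0.92 0 0 0 -0.2;6 -2 -0.92 0 0 0 0;6 -2 -0.92 0 0 0 0;6 -1.88 -0.9 0 0 0 0;6 0 0 3 0 0 0;6 0 0 3 0 0 0;6 0 0 2 0 0 0;6 0 0 1 0 0 0;6 0 0 0 0 0 0"
}}

```text
time_s: 3.35
ee_pos: [0.4471, -0.2159, 0.1389]
orientation: [[-0.115, 0.993, -0.004], [0.993, 0.115, 0.002], [0.003, -0.004, -1.0]]
wrist_force: [0.4, 0.3, 0.4]
gripper_width: 0.06
finger_force: 0.0
```

```bash
python3 - <<'E'
from h import *
im=grab('wrist'); cv2.imwrite('pics/w1.png',np.clip(im['color'][...,::-1].astype(float)*1.5,0,255).astype(np.uint8))
W=world(im);z=W[...,2];c=im['color'].astype(int)
m=(c[...,0]>60)&(c[...,1]>c[...,0]*.6)&(c[...,2]<c[...,0]*.4)&(z>.098)&(z<.115)
p=(W[m][:,:2]*1000).astype(np.float32); print(m.sum(),cv2.minAreaRect(p) if m.sum()>5 else '')
go([.448,-.2165,.068],6.35)
E
```

```text
1318 ((450.9380798339844, -215.81175231933594), (11.691305160522461, 30.58318328857422), 6.483154296875)
t 3.4 at [ 0.4482558  -0.21641604  0.14058483] yaw 6.63 shift cm [-0.01 -0.01  7.26] wz 0.28 F [-0.08 -0.95  1.35] 0.06005848314508355 0.0
```

View pics/w1.png

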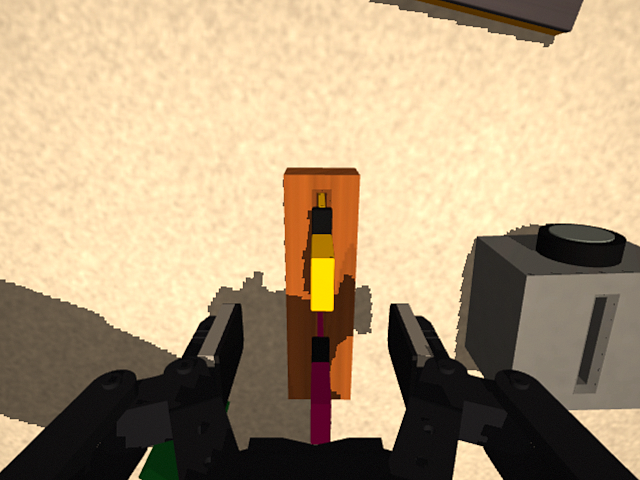

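The wrist view shows the yellow tab at (322,284) between the fingers, magenta behind it at (320,390), and the lamp slot at (597,345). I'll measure again now that the arm has settled.

```bash
python3 - <<'E'
from h import *
im=grab('wrist'); 
W=world(im);z=W[...,2];c=im['color'].astype(int); v,u=np.mgrid[0:480,0:640]
m=(c[...,0]>60)&(c[...,1]>c[...,0]*.6)&(c[...,2]<c[...,0]*.4)&(z>.098)&(z<.115)
p=(W[m][:,:2]*1000).astype(np.float32); print(m.sum(),cv2.minAreaRect(p))
t=(u>520)&(v>265)&(v<408)&(z>.068)&(z<.082); print('lamp',cv2.minAreaRect((W[t][:,:2]*1000).astype(np.float32)))
d=(u>565)&(u<628)&(v>285)&(v<400)&(abs(z-.075)>.012)
P=np.array([ray(im,a,b,.075) for a,b in zip(u[d],v[d])],np.float32)[:,:2]*1000; print('slot',d.sum(),cv2.minAreaRect(P))
for q in [(597,295),(618,295),(575,393),(597,393)]: print(ray(im,*q,.075))
go([.448,-.2165,.068],6.35)
E
```

```text
1287 ((450.98455810546875, -215.55181884765625), (11.663599967956543, 30.368770599365234), 6.452622890472412)
lamp ((624.1078491210938, -252.30902099609375), (78.8449478149414, 112.8646469116211), 17.053686141967773)
slot 201 ((630.3072509765625, -247.7586669921875), (37.40071105957031, 82.05121612548828), 18.58051300048828)
[ 0.62004612 -0.21847264  0.075     ]
[ 0.63263322 -0.21700544  0.075     ]
[ 0.63102019 -0.29019687  0.075     ]
[ 0.64554356 -0.28849828  0.075     ]
t 3.45 at [ 0.4492426  -0.21682693  0.14176903] yaw 6.63 shift cm [ 0.05 -0.12  7.38] wz 0.28 F [0.05 0.22 0.06] 0.05991677026033182 0.0
```

Request:
{"name": "arm_command", "arguments": {
  "moves": "6 0 0.1 2.5 0 0 0.2;6 0 0 2.5 0 0 0;6 0 0 1.5 0 0 0;6 0 0 0.8 0 0 0;6 0 0 0 0 0 0;0.5 0 0 0 0 0 0;0.5 0 0 0 0 0 0;0.5 0 0 0 0 0 0;0.5 0 0 0 0 0 0;0.5 0 0 0 0 0 0",
  "newtons": 40
}}

```text
time_s: 4.28
ee_pos: [0.4509, -0.2172, 0.0695]
orientation: [[-0.112, 0.994, 0.002], [0.994, 0.112, -0.001], [-0.001, 0.002, -1.0]]
wrist_force: [-1.0, -0.0, 6.7]
gripper_width: 0.012
finger_force: 41.1
```

Request:
{"name": "arm_command", "arguments": {
  "moves": "0.5 0 0 0 0 0 0;0.5 0 0 0 0 0 0;0.5 0 0 0 0 0 0;0.5 0 0 0 0 0 0;0.5 0 0 0 0 0 0;0.5 0 0 0 0 0 0"
}}

```text
time_s: 4.78
ee_pos: [0.451, -0.2171, 0.0695]
orientation: [[-0.112, 0.994, 0.002], [0.994, 0.112, -0.001], [-0.001, 0.002, -1.0]]
wrist_force: [-0.2, -0.2, 6.4]
gripper_width: 0.0113
finger_force: 41.1
```

Request:
{"name": "arm_command", "arguments": {
  "moves": "0.5 0 0 -0.5 0 0 0;0.5 0 0 -1 0 0 0;0.5 0 0 -2 0 0 0;0.5 0 0 -2.5 0 0 0;0.5 0 0 -2.5 0 0 0;0.5 0 0 -2.5 0 0 0;0.5 0 0 -2 0 0 0;0.5 0 0 0 0 0 0;0.5 0 0 0 0 0 0"
}}

```text
time_s: 5.53
ee_pos: [0.4509, -0.2171, 0.2]
orientation: [[-0.112, 0.994, 0.003], [0.994, 0.112, -0.001], [-0.002, 0.003, -1.0]]
wrist_force: [0.4, 0.1, -1.8]
gripper_width: 0.0116
finger_force: 40.2
```

```bash
python3 - <<'E'
from h import *
go([.628,-.2525,.2],8.6)
E
```

```text
t 5.5333 at [ 0.45094047 -0.21714878  0.20001483] yaw 6.42 shift cm [-5.49 17.2   0.06] wz -2.18 F [ 0.4   0.14 -1.77] 0.011629567205896238 40.184921622276306
```

Request:
{"name": "arm_command", "arguments": {
  "moves": "0.5 -0.9 2.9 0 0 0 -0.4;0.5 -0.9 2.9 0 0 0 -0.4;0.5 -0.9 2.9 0 0 0 -0.4;0.5 -0.9 2.9 0 0 0 -0.4;0.5 -0.9 2.9 0 0 0 -0.4;0.5 -0.9 2.7 0 0 0 -0.2;0.5 0 0 0 0 0 0;0.5 0 0 0 0 0 0;0.5 0 0 0 0 0 0;0.5 0 0 0 0 0 0"
}}

```text
time_s: 6.37
ee_pos: [0.6261, -0.2478, 0.1977]
orientation: [[-0.15, 0.989, -0.002], [0.989, 0.15, 0.001], [0.001, -0.002, -1.0]]
wrist_force: [-0.5, -0.2, -0.4]
gripper_width: 0.0114
finger_force: 40.1
```

```bash
python3 - <<'E'
from h import *
im=grab('wrist'); b=lambda im:np.clip(im['color'][...,::-1].astype(float)*1.5,0,255).astype(np.uint8)
cv2.imwrite('pics/w2.png',b(im))
go([.628,-.2525,.2],8.6)
E
```

```text
t 6.4167 at [ 0.62625749 -0.24788695  0.19818419] yaw 8.6 shift cm [-0.48  0.1  -0.18] wz -0.0 F [-0.05  0.03  0.08] 0.011860476485427634 40.114211440086365
```

View pics/w2.png

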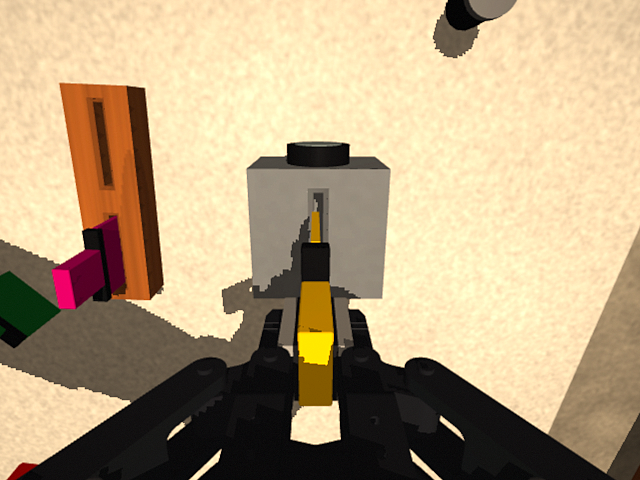

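The view shows the filter held over the lamp, slot end at (318,188) with edges at 308–329, and the blade tip at about (316,207). I'll compare the two numerically in this image.

```bash
python3 - <<'E'
from h import *
im=pickle.load(open('wrist.pkl','rb')); W=world(im);z=W[...,2];c=im['color'].astype(int); v,u=np.mgrid[0:480,0:640]
th=np.radians(8.6); L=np.stack([W[...,0]*np.cos(th)+W[...,1]*np.sin(th),-W[...,0]*np.sin(th)+W[...,1]*np.cos(th)],-1)*1000 # lamp-aligned
m=(u>240)&(u<400)&(v>160)&(v<305)&(z>.070)&(z<.080)
p=L[m].astype(np.float32); print('lamp rel rect',cv2.minAreaRect(p),np.percentile(p,[1,99],0))
# edge-based: left/right edges per row
for r in range(190,290,25):
    k=np.where(m[r])[0]; print(r,k.min(),k.max(),(L[r,k.min()]+L[r,k.max()])/2,L[r,k.max(),0]-L[r,k.min(),0])
y=(c[...,0]>60)&(c[...,1]>c[...,0]*.5)&(c[...,2]<c[...,0]*.3)&(u>290)&(u<340)&(v>195)&(v<245)
print('blade z',np.percentile(z[y],[1,50,99]),'x',np.percentile(L[y][:,0],[2,50,98]),'ymax',np.percentile(L[y][:,1],[2,50,98]))
t=(c[...,0]>60)&(u>290)&(u<340)&(v>330)&(v<408)&(z>.2)
print('tab',t.sum(),np.percentile(L[t],[2,50,98],axis=0),np.median(z[t]))
k=(u>295)&(u<335)&(v>240)&(v<285)&(z>.15)&(c.sum(-1)<100); print('bar',np.percentile(L[k],[2,50,98],axis=0))
# slot hole cols by depth
for r in (192,197,202): print(r,z[r,302:336].round(3))
for q in [(308,188),(329,188)]:
  w=ray(im,*q,.075); print('slot end',1000*np.array([w[0]*np.cos(th)+w[1]*np.sin(th),-w[0]*np.sin(th)+w[1]*np.cos(th)]))
s=np.array([.62625749,-.24788695])*1000; print('tcp',s[0]*np.cos(th)+s[1]*np.sin(th),-s[0]*np.sin(th)+s[1]*np.cos(th))
cv2.imwrite('pics/w2c.png',cv2.resize(im['color'][175:305,260:390,::-1],None,fx=4,fy=4,interpolation=cv2.INTER_CUBIC))
E
```

```text
lamp rel rect ((584.281494140625, -342.99920654296875), (100.64543151855469, 100.33688354492188), 89.7918472290039) [[ 535.194552   -391.19982544]
 [ 633.43431885 -293.33530151]]
190 248 389 [ 584.44996747 -308.27327575] 99.45645026979935
215 249 387 [ 584.14094939 -326.6076796 ] 99.59660784401535
240 251 385 [ 584.3567547  -345.41171194] 98.5845969239349
265 252 384 [ 584.38855234 -365.12971096] 99.1754297462819
blade z [0.10927228 0.16676233 0.18719948] x [580.43025362 582.2259148  584.21683634] ymax [-307.96574075 -307.45671018 -307.01020209]
tab 2653 [[ 574.87073361 -351.4277685 ]
 [ 582.28446551 -335.46949635]
 [ 588.02833158 -322.73710206]] 0.23214591747753274
bar [[ 576.76987764 -322.13710978]
 [ 582.24389718 -313.58074577]
 [ 587.66929352 -307.23498263]]
192 [0.074 0.074 0.075 0.074 0.074 0.072 0.074 0.071 0.073 0.071 0.071 0.07
 0.028 0.028 0.029 0.029 0.028 0.03  0.029 0.03  0.03  0.068 0.071 0.071
 0.071 0.074 0.073 0.075 0.073 0.074 0.075 0.073 0.074 0.075]
197 [0.072 0.074 0.073 0.074 0.073 0.074 0.074 0.073 0.072 0.072 0.071 0.072
 0.029 0.03  0.029 0.029 0.029 0.03  0.029 0.029 0.028 0.07  0.07  0.072
 0.073 0.072 0.074 0.075 0.073 0.073 0.073 0.074 0.075 0.073]
202 [0.075 0.074 0.073 0.075 0.075 0.073 0.074 0.074 0.072 0.073 0.072 0.07
 0.028 0.028 0.029 0.028 0.029 0.028 0.029 0.029 0.03  0.069 0.071 0.072
 0.072 0.072 0.074 0.073 0.074 0.075 0.074 0.074 0.073 0.074]
slot end [ 577.20974628 -306.58113085]
slot end [ 591.92391884 -306.58011677]
tcp 582.1482292125178 -338.7474324421255
```

Request:
{"name": "arm_command", "arguments": {
  "moves": "0.5 -0.57 0.21 0 0 0 0;0.5 0 0 1.5 0 0 0;0.5 0 0 1.5 0 0 0;0.5 0 0 1.2 0 0 0;0.5 0 0 0.8 0 0 0;0.5 0 0 0.5 0 0 0;0.5 0 0 0.4 0 0 0;0.5 0 0 0.4 0 0 0;0.5 0 0 0.4 0 0 0;0.5 0 0 0 0 0 0"
}}

```text
time_s: 7.25
ee_pos: [0.6303, -0.2533, 0.1308]
orientation: [[-0.15, 0.989, -0.0], [0.989, 0.15, 0.0], [0.0, -0.0, -1.0]]
wrist_force: [-0.5, 0.3, -0.2]
gripper_width: 0.011
finger_force: 40.2
```

```bash
python3 - <<'E'
from h import *
go([.6291,-.2518,.0915],8.6)
E
```

```text
t 7.25 at [ 0.63026271 -0.25328937  0.13075673] yaw 8.62 shift cm [ 0.16 -0.09  3.93] wz 0.02 F [-0.45  0.32 -0.15] 0.011028346741633482 40.210155844688416
```

Request:
{"name": "arm_command", "arguments": {
  "moves": "0.5 0 0 0.5 0 0 0;0.5 0 0 0.5 0 0 0;0.5 0 0 0.5 0 0 0;0.5 0 0 0.5 0 0 0;0.5 0 0 0.5 0 0 0;0.5 0 0 0.5 0 0 0;0.5 0 0 0.4 0 0 0;0.5 0 0 0.3 0 0 0;0.5 0 0 0.2 0 0 0;0.5 0 0 0 0 0 0"
}}

```text
time_s: 8.08
ee_pos: [0.6303, -0.2534, 0.0919]
orientation: [[-0.15, 0.989, -0.001], [0.989, 0.15, 0.0], [0.0, -0.0, -1.0]]
wrist_force: [-1.9, -0.1, -1.2]
gripper_width: 0.0114
finger_force: 40.1
```

Request:
{"name": "arm_command", "arguments": {
  "moves": "0.5 0 0 0.1 0 0 0;0.5 0 0 0.1 0 0 0;0.5 0 0 0.1 0 0 0;0.5 0 0 0 0 0 0"
}}

```text
time_s: 8.42
ee_pos: [0.6303, -0.2534, 0.0915]
orientation: [[-0.15, 0.989, 0.001], [0.989, 0.15, -0.0], [-0.0, 0.001, -1.0]]
wrist_force: [-8.1, 1.5, 12.7]
gripper_width: 0.0118
finger_force: 42.1
```

Request:
{"name": "arm_command", "arguments": {
  "moves": "0.5 0 0 -0.2 0 0 0;6 0 0 0 0 0 0;6 0 0 0 0 0 0;6 0 0 0 0 0 0;6 0 0 0 0 0 0;6 0 0 0 0 0 0;6 0 0 0 0 0 0"
}}

```text
time_s: 9.0
ee_pos: [0.6306, -0.2534, 0.0912]
orientation: [[-0.15, 0.989, 0.0], [0.989, 0.15, 0.0], [0.0, 0.0, -1.0]]
wrist_force: [0.6, 0.0, -0.9]
gripper_width: 0.0594
finger_force: 0.0
```

Request:
{"name": "arm_command", "arguments": {
  "moves": "6 0 0 -1 0 0 0;6 0 0 -2.5 0 0 0;6 0 0 -3 0 0 0;6 0 0 -3 0 0 0;6 0 0 -3 0 0 0;6 0 0 -2.5 0 0 0;6 0 0 0 0 0 0;6 0 0 0 0 0 0"
}}

```text
time_s: 9.67
ee_pos: [0.6317, -0.2539, 0.2442]
orientation: [[-0.15, 0.989, 0.004], [0.989, 0.15, -0.002], [-0.002, 0.004, -1.0]]
wrist_force: [0.8, -0.4, 0.6]
gripper_width: 0.0599
finger_force: 0.0
```

```bash
python3 - <<'E'
from h import *
im=grab('side'); cv2.imwrite('pics/s2.png',cv2.resize(np.clip(im['color'][200:400,230:470,::-1].astype(float)*1.5,0,255).astype(np.uint8),None,fx=3,fy=3,interpolation=cv2.INTER_CUBIC))
im=grab('wrist');W=world(im);z=W[...,2];c=im['color'].astype(int)
m=(c[...,0]>60)&(c[...,1]>c[...,0]*.6)&(c[...,2]<c[...,0]*.4)&(z>.11)&(z<.15)
print(m.sum(),np.percentile(z[m],[5,50,95]),cv2.minAreaRect((W[m][:,:2]*1000).astype(np.float32)))
go([.531,.315,.21],70)
E
```

```text
758 [0.1177111  0.12587701 0.12704259] ((630.257568359375, -251.96267700195312), (11.57754135131836, 30.35341453552246), 8.864598274230957)
t 9.7667 at [ 0.63017994 -0.25326084  0.24093102] yaw 8.62 shift cm [57.67 -1.29  3.11] wz -61.38 F [ 0.27 -0.25 -0.49] 0.06024544283110692 0.0
```

View pics/s2.png

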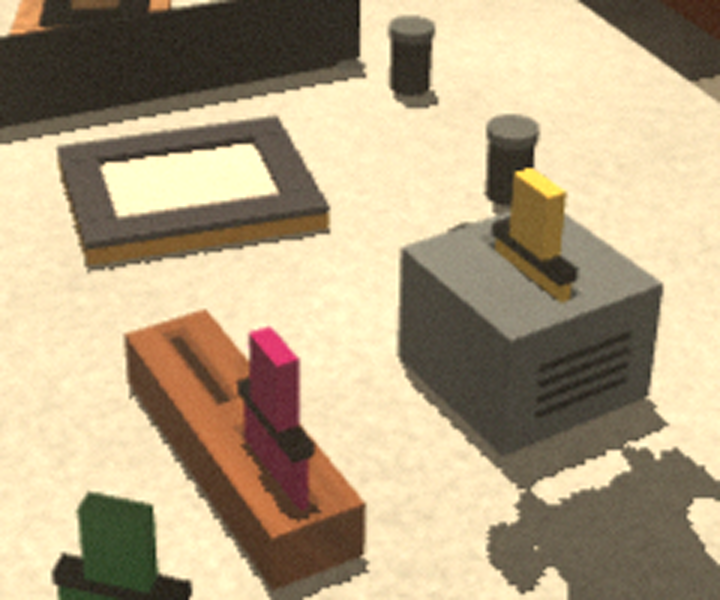

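The side view shows the yellow filter home in the lamp at (540,235), the magenta filter undisturbed at (275,420), and the canisters upright. The tab top at 0.126 m fits full depth. Next is the mask, with a wrist look at the easel on the way.

Request:
{"name": "arm_command", "arguments": {
  "moves": "6 3.4 -0.07 0 0 0 0;6 3.4 -0.07 0 0 0 0;6 3.4 -0.07 0 0 0 0;6 3.4 -0.07 0 0 0 0;6 3.4 -0.07 0 0 0 0;6 3.4 -0.07 0 0 0 0;6 0 0 0 0 0 0;6 0 0 0 0 0 0;6 0 0 0 0 0 0;6 0 0 0 0 0 0"
}}

```text
time_s: 10.6
ee_pos: [0.5956, -0.0532, 0.2405]
orientation: [[-0.149, 0.989, -0.001], [0.989, 0.149, -0.0], [-0.0, -0.001, -1.0]]
wrist_force: [0.1, 0.2, -0.2]
gripper_width: 0.0598
finger_force: 0.0
```

```bash
python3 - <<'E'
from h import *
im=grab('wrist');cv2.imwrite('pics/w3.png',im['color'][...,::-1])
W=world(im);z=W[...,2];c=im['color'].astype(int)
near=(abs(W[...,0]-.51)<.11)&(abs(W[...,1])<.1)
def biggest(m):
    n,l,s,_=cv2.connectedComponentsWithStats(m.astype(np.uint8)); return l==1+np.argmax(s[1:,4])
fr=biggest(near&(z>.009)&(z<.03))
print('easel',cv2.minAreaRect((W[fr][:,:2]*1000).astype(np.float32)),np.percentile(z[fr],[5,50,95]))
pa=biggest(fr&(c.min(-1)>90)); print('paper',pa.sum(),cv2.minAreaRect((W[pa][:,:2]*1000).astype(np.float32)),np.percentile(z[pa],[5,50,95]))
go([.531,.315,.24],70)
E
```

```text
easel ((515.9275512695312, 4.3848876953125), (130.20974731445312, 160.33676147460938), 84.09735107421875) [0.01096747 0.01598052 0.01793409]
paper 10301 ((515.7265014648438, 4.0537109375), (79.82364654541016, 110.1862564086914), 84.05987548828125) [0.01059636 0.0118793  0.01315149]
t 10.65 at [ 0.59568996 -0.05342605  0.24065128] yaw 8.54 shift cm [37.39 -0.93  0.06] wz -61.46 F [0.98 0.17 0.54] 0.06027434350842122 0.0
```

View pics/w3.png

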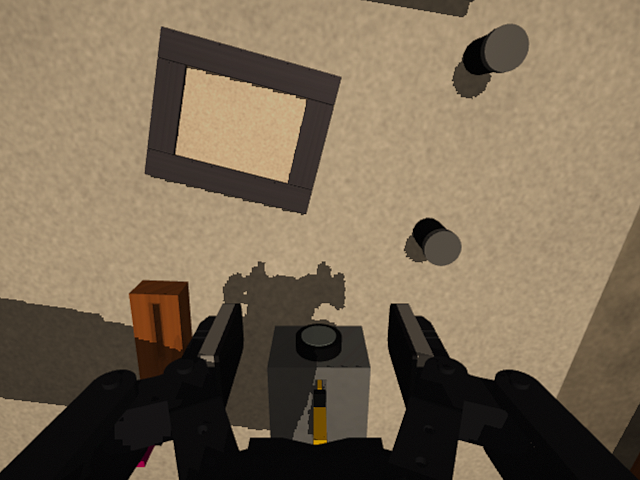

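The wrist view shows the paper at about (242,125), rotated, with the lamp, filter and canisters as they were. By wrist measurement its centre is (0.5157, 0.0042), yaw −5.9°.

Request:
{"name": "arm_command", "arguments": {
  "moves": "6 3.3 -0.1 0 0 0 0;6 3.3 -0.1 0 0 0 0;6 3.3 -0.1 0 0 0 0;6 3.3 -0.1 0 0 0 0;6 3.3 -0.1 0 0 0 0;6 3.3 -0.1 0 0 0 0;6 3.3 -0.1 0 0 0 0;6 3.3 -0.1 0 0 0 0;6 3.3 -0.1 0 0 0 0;6 3.3 -0.1 0 0 0 0"
}}

```text
time_s: 11.48
ee_pos: [0.5367, 0.2729, 0.2411]
orientation: [[-0.148, 0.989, -0.0], [0.989, 0.148, -0.0], [-0.0, -0.0, -1.0]]
wrist_force: [-0.3, -0.3, -0.3]
gripper_width: 0.06
finger_force: 0.0
```

Request:
{"name": "arm_command", "arguments": {
  "moves": "6 0 0 0 0 0 -6.1;6 0 0 0 0 0 -6.1;6 0 0 0 0 0 -6.1;6 0 0 0 0 0 -6.1;6 0 0 0 0 0 -6.1;6 0 0 0 0 0 -6.1;6 0 0 0 0 0 -6.1;6 0 0 0 0 0 -6.1;6 0 0 0 0 0 -6.1;6 0 0 0 0 0 -6.1"
}}

```text
time_s: 12.32
ee_pos: [0.5372, 0.2713, 0.2409]
orientation: [[-0.939, 0.345, -0.0], [0.345, 0.939, -0.0], [0.0, -0.0, -1.0]]
wrist_force: [-0.1, -0.4, -0.4]
gripper_width: 0.06
finger_force: 0.0
```

Request:
{"name": "arm_command", "arguments": {
  "moves": "6 0 0 0 0 0 0;6 0 0 0 0 0 0;6 0 0 0 0 0 0"
}}

```text
time_s: 12.57
ee_pos: [0.5368, 0.2718, 0.2411]
orientation: [[-0.936, 0.352, -0.0], [0.352, 0.936, -0.0], [0.0, -0.0, -1.0]]
wrist_force: [-0.6, -0.0, 0.6]
gripper_width: 0.0598
finger_force: 0.0
```

```bash
python3 - <<'E'
from h import *
im=grab('wrist');cv2.imwrite('pics/w4.png',np.clip(im['color'][...,::-1]*1.3,0,255).astype(np.uint8))
W=world(im);z=W[...,2];c=im['color'].astype(int)
near=np.hypot(W[...,0]-.531,W[...,1]-.315)<.09
def biggest(m):
    n,l,s,_=cv2.connectedComponentsWithStats(m.astype(np.uint8)); return l==1+np.argmax(s[1:,4])
R=lambda m:(m.sum(),cv2.minAreaRect((W[m][:,:2]*1000).astype(np.float32)),np.percentile(z[m],[5,50,95]))
print('grip',R(biggest(near&(z>.073)&(z<.082))))
print('plate',R(biggest(near&(z>.003)&(z<.02)&(c.sum(-1)<100))))
go([.531,.315,.24],70)
E
```

```text
grip (np.int64(899), ((534.5126953125, 317.7568054199219), (15.993481636047363, 40.169517517089844), 70.68602752685547), array([0.0735499 , 0.07488297, 0.07613895]))
plate (np.int64(4157), ((534.7327270507812, 316.0895690917969), (61.45962142944336, 91.01337432861328), 71.05247497558594), array([0.00754892, 0.00897524, 0.01032818]))
t 12.6167 at [0.53670555 0.27198096 0.24114056] yaw 69.45 shift cm [2.04 3.83 0.11] wz -0.55 F [-0.27 -0.4  -0.5 ] 0.060098733406297095 0.0
```

View pics/w4.png

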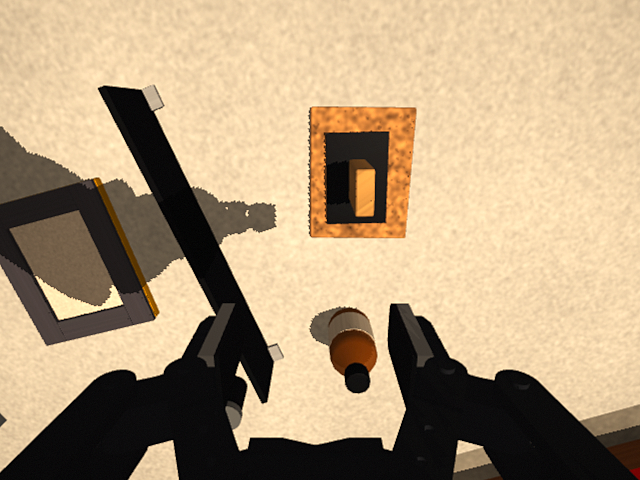

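The view shows the mask grip top at (365,188) on the pad, the bottle at (350,350) well clear, and the screen at the left. Mask centre is (0.5345, 0.3172), with tool yaw 70.9° needed.

Request:
{"name": "arm_command", "arguments": {
  "moves": "6 0.9 2.07 0 0 0 -0.7;6 0.9 2.07 0 0 0 -0.7;6 0 0 3 0 0 0;6 0 0 3 0 0 0;6 0 0 3 0 0 0;6 0 0 3 0 0 0;6 0 0 2 0 0 0;6 0 0 0 0 0 0;6 0 0 0 0 0 0"
}}

```text
time_s: 13.37
ee_pos: [0.5329, 0.3169, 0.1005]
orientation: [[-0.945, 0.326, -0.002], [0.326, 0.945, -0.001], [0.002, -0.002, -1.0]]
wrist_force: [-0.1, 1.1, 0.1]
gripper_width: 0.06
finger_force: 0.0
```

```bash
python3 - <<'E'
from h import *
go([.5345,.3172,.03],70.9)
E
```

```text
t 13.3667 at [0.53288492 0.31693979 0.10049444] yaw 70.96 shift cm [-0.16  0.09  7.05] wz 0.06 F [-0.11  1.14  0.09] 0.060043001662952476 0.0
```

Request:
{"name": "arm_command", "arguments": {
  "moves": "6 -0.12 0.04 2.5 0 0 0;6 0 0 2.2 0 0 0;6 0 0 1.5 0 0 0;6 0 0 0.8 0 0 0;6 0 0 0 0 0 0;1 0 0 0 0 0 0;1 0 0 0 0 0 0;1 0 0 0 0 0 0;1 0 0 0 0 0 0;1 0 0 0 0 0 0",
  "newtons": 50
}}

```text
time_s: 14.2
ee_pos: [0.5361, 0.3181, 0.0329]
orientation: [[-0.946, 0.325, 0.002], [0.325, 0.946, 0.001], [-0.002, 0.002, -1.0]]
wrist_force: [-0.7, -0.1, 5.8]
gripper_width: 0.0156
finger_force: 50.2
```

Request:
{"name": "arm_command", "arguments": {
  "moves": "1 0 0 0 0 0 0;1 0 0 0 0 0 0;1 0 0 0 0 0 0;1 0 0 0 0 0 0"
}}

```text
time_s: 14.53
ee_pos: [0.5361, 0.3181, 0.0329]
orientation: [[-0.946, 0.325, 0.002], [0.325, 0.946, 0.001], [-0.002, 0.002, -1.0]]
wrist_force: [-0.4, -0.1, 6.0]
gripper_width: 0.0155
finger_force: 50.2
```

```bash
python3 - <<'E'
from h import *
go([.5345,.3172,.03],70.9)
E
```

```text
t 14.5333 at [0.53607378 0.31812079 0.03287469] yaw 71.02 shift cm [ 0.12 -0.14  0.29] wz 0.12 F [-0.39 -0.14  6.  ] 0.015481032240250613 50.17431914806366
```

Request:
{"name": "arm_command", "arguments": {
  "moves": "1 0 0 -0.5 0 0 0;1 0 0 -1 0 0 0;1 0 0 -2 0 0 0;1 0 0 -2.5 0 0 0;1 0 0 -2.5 0 0 0;1 0 0 -2.5 0 0 0;1 0 0 -2 0 0 0;1 0 0 0 0 0 0;1 0 0 0 0 0 0;1 0 0 0 0 0 0"
}}

```text
time_s: 15.37
ee_pos: [0.5344, 0.3171, 0.1605]
orientation: [[-0.946, 0.325, -0.001], [0.325, 0.946, -0.001], [0.001, -0.001, -1.0]]
wrist_force: [-0.1, 0.4, -2.6]
gripper_width: 0.0155
finger_force: 49.2
```

```bash
python3 - <<'E'
from h import *
im=grab('wrist');cv2.imwrite('pics/w5.png',np.clip(im['color'][...,::-1]*1.8,0,255).astype(np.uint8))
W=world(im);z=W[...,2]
from station import ctrl
s=ctrl.sense();L=(W-s['ee_pos'])@np.array(s['orientation'])*1000
m=(abs(L[...,0])<70)&(abs(L[...,1])<50)&(L[...,2]>14)&(L[...,2]<36)
print(m.sum(),cv2.minAreaRect(L[m][:,:2].astype(np.float32)),np.percentile(L[m],[1,50,99],axis=0))
A=np.c_[L[m][:,:2],np.ones(m.sum())]; print('plane',np.linalg.lstsq(A,L[m][:,2],rcond=None)[0])
go([.5157,.0042,.165],84.1)
E
```

```text
12222 ((11.461193084716797, 1.8204479217529297), (60.21593475341797, 69.72856903076172), 89.99378204345703) [[-12.47793488 -27.71349347  18.25161273]
 [ 24.89566433   1.60330048  23.17900629]
 [ 45.92262713  31.26437237  24.78875887]]
plane [2.42991562e-03 5.94713790e-04 2.30557360e+01]
t 15.4167 at [0.53398842 0.31691118 0.15985331] yaw 71.02 shift cm [ -8.44 -30.17  -0.47] wz -13.08 F [ 0.33  0.16 -1.87] 0.015635017935518133 49.24452602863312
```

View pics/w5.png

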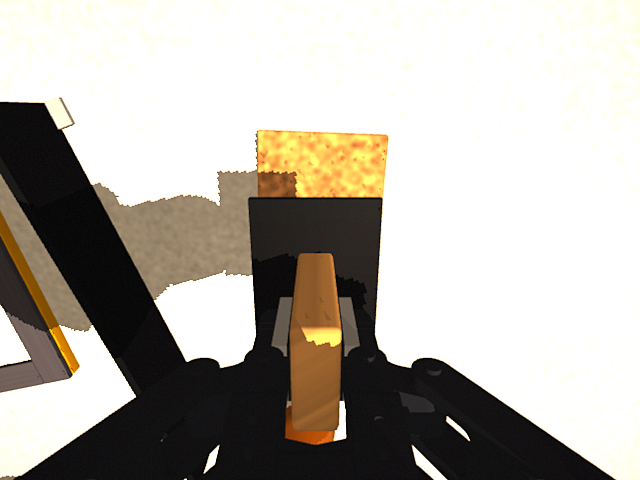

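The mask is held level, plate far edge at (315,198). Its underside is about 27 mm below the TCP. Now carry it over the screen with about 65 mm clearance.

Request:
{"name": "arm_command", "arguments": {
  "moves": "1 -0.4 -1.2 0 0 0 0;1 -0.7 -2.5 0 0 0 0;1 -0.7 -2.6 0 0 0 0;1 -0.7 -2.6 0 0 0 0;1 -0.7 -2.6 0 0 0 0;1 -0.7 -2.6 0 0 0 0;1 -0.7 -2.6 0 0 0 0;1 -0.7 -2.6 0 0 0 0;1 -0.7 -2.6 0 0 0 0;1 -0.7 -2.6 0 0 0 0"
}}

```text
time_s: 16.25
ee_pos: [0.5171, 0.062, 0.1601]
orientation: [[-0.946, 0.325, -0.002], [0.325, 0.946, -0.001], [0.002, -0.001, -1.0]]
wrist_force: [0.2, 0.9, -2.2]
gripper_width: 0.0155
finger_force: 49.1
```

Request:
{"name": "arm_command", "arguments": {
  "moves": "1 -0.7 -2.6 0 0 0 0;1 -0.6 -2 0 0 0 0;1 -0.4 -1 0 0 0 0;1 0 0 0 0 0 -2.6;1 0 0 0 0 0 -2.6;1 0 0 0 0 0 -2.6;1 0 0 0 0 0 -2.6;1 0 0 0 0 0 -2.6;1 0 0 0 0 0 0;1 0 0 0 0 0 0"
}}

```text
time_s: 17.08
ee_pos: [0.5159, 0.0056, 0.1606]
orientation: [[-0.994, 0.105, -0.001], [0.105, 0.994, 0.0], [0.001, -0.0, -1.0]]
wrist_force: [0.8, 0.0, -1.9]
gripper_width: 0.0152
finger_force: 49.2
```

```bash
cat > m.py <<'E'
from h import *
def R2(m,W): return cv2.minAreaRect((W[m][:,:2]*1000).astype(np.float32))
go([.517,.004,.055],84.1)
for n in ['wrist','top']:
    im=grab(n); W=world(im);z=W[...,2]; from station import ctrl
    s=ctrl.sense();L=(W-s['ee_pos'])@np.array(s['orientation'])*1000
    m=(abs(L[...,0])<60)&(abs(L[...,1])<42)&(abs(L[...,2]-23)<(5 if n=='wrist' else 9))
    if n=='wrist': a=m&(abs(L[...,1])<25); print(n,'plate far edge tool x',np.percentile(L[a][:,0],99.7),'tool y',np.percentile(L[m][:,1],[.5,99.5]),'z',np.median(z[m]))
    else: print(n,'plate',m.sum(),R2(m,W),np.median(z[m]))
    e=(abs(W[...,0]-.514)<.12)&(abs(W[...,1])<.11)&(z>.009)&(z<.024)&~m
    print('easel seen',e.sum(),R2(e,W))
E
python3 m.py
```

```text
t 17.0833 at [0.51589344 0.00558459 0.16057767] yaw 83.96 shift cm [-0.14 -0.15 10.56] wz -0.14 F [ 0.81  0.04 -1.88] 0.015241594835219564 49.181889295578
wrist plate far edge tool x 46.157352552710314 tool y [-28.23820817  31.16781159] z 0.13684875447116318
easel seen 18376 ((515.5394287109375, 4.316642761230469), (130.51641845703125, 160.02059936523438), 84.23526000976562)
top plate 0 ((0.0, 0.0), (0.0, 0.0), 0.0) nan
easel seen 4 ((517.9188232421875, -102.63471221923828), (13.361573219299316, 176.05677795410156), 86.9041519165039)
  return _methods._mean(a, axis=axis, dtype=dtype,
  ret = ret.dtype.type(ret / rcount)
```

Request:
{"name": "arm_command", "arguments": {
  "moves": "1 -0.1 -0.28 0.5 0 0 -0.1;1 0 0 1.5 0 0 0;1 0 0 1.5 0 0 0;1 0 0 1.5 0 0 0;1 0 0 1.3 0 0 0;1 0 0 1 0 0 0;1 0 0 0.6 0 0 0;1 0 0 0.4 0 0 0;1 0 0 0 0 0 0;1 0 0 0 0 0 0"
}}

```text
time_s: 18.02
ee_pos: [0.5175, 0.0026, 0.0786]
orientation: [[-0.995, 0.103, 0.0], [0.103, 0.995, -0.0], [-0.0, 0.0, -1.0]]
wrist_force: [0.5, 1.5, -0.9]
gripper_width: 0.0153
finger_force: 49.2
```

```bash
python3 m.py 2>/dev/null
```

```text
t 18.0167 at [0.51749442 0.00261065 0.07856494] yaw 84.11 shift cm [0.06 0.13 2.36] wz 0.01 F [ 0.45  1.46 -0.93] 0.015343861116385063 49.19087111949921
wrist plate far edge tool x 46.37582841616901 tool y [-28.27413155  31.15674476] z 0.05479123112798187
easel seen 36645 ((512.5033569335938, 4.687019348144531), (130.64938354492188, 153.962890625), 84.10811614990234)
top plate 0 ((0.0, 0.0), (0.0, 0.0), 0.0) nan
easel seen 0 ((0.0, 0.0), (0.0, 0.0), 0.0)
```

Request:
{"name": "arm_command", "arguments": {
  "moves": "1 0.08 0 0.8 0 0 0;1 0 0 0.7 0 0 0;1 0 0 0.5 0 0 0;1 0 0 0.3 0 0 0;1 0 0 0 0 0 0;1 0 0 0 0 0 0;1 0 0 0 0 0 0;1 0 0 0 0 0 0;1 0 0 0 0 0 0;1 0 0 0 0 0 0"
}}

```text
time_s: 18.95
ee_pos: [0.5166, 0.0027, 0.0555]
orientation: [[-0.995, 0.102, 0.0], [0.102, 0.995, -0.0], [-0.0, 0.0, -1.0]]
wrist_force: [0.7, -0.3, -0.7]
gripper_width: 0.0157
finger_force: 49.2
```

```bash
python3 - <<'E'
from h import *
go([.5165,.0027,.055],84.1)
im=grab('side'); cv2.imwrite('pics/s3.png',cv2.resize(np.clip(im['color'][150:350,210:450,::-1].astype(float)*1.5,0,255).astype(np.uint8),None,fx=3.3,fy=3,interpolation=cv2.INTER_CUBIC))
im=grab('wrist'); W=world(im); z=W[...,2]; from station import ctrl
s=ctrl.sense(); L=(W-s['ee_pos'])@np.array(s['orientation'])*1000
m=(abs(L[...,0])<60)&(abs(L[...,1])<34)&(abs(L[...,2]-23)<4)
A=np.c_[L[m][:,:2],np.ones(m.sum())];print('plane',np.linalg.lstsq(A,L[m][:,2],rcond=None)[0],np.median(z[m]),np.percentile(L[m],[.5,99.5],axis=0))
e=(abs(W[...,0]-.514)<.12)&(abs(W[...,1])<.11)&(z>.014)&(z<.021)&~m
th=np.radians(-5.9);X=W[...,0]*np.cos(th)+W[...,1]*np.sin(th);Y=-W[...,0]*np.sin(th)+W[...,1]*np.cos(th)
c=(.5155*np.cos(th)+.0043*np.sin(th),-.5155*np.sin(th)+.0043*np.cos(th))
print('easel extent rel. est. centre',(np.percentile(X[e],[.3,99.7])-c[0])*1000,(np.percentile(Y[e],[.3,99.7])-c[1])*1000)
print('mask extent rel',(np.percentile(X[m],[.3,99.7])-c[0])*1000,(np.percentile(Y[m],[.3,99.7])-c[1])*1000)
E
```

```text
t 18.95 at [0.51660948 0.00270543 0.05552661] yaw 84.12 shift cm [ 0.01 -0.    0.05] wz 0.02 F [ 0.68 -0.34 -0.71] 0.01567996843747751 49.1928094625473
plane [1.57632955e-03 9.43556922e-04 2.37197106e+01] 0.031708396364426295 [[-15.72281794 -28.19427257  21.226975  ]
 [ 45.97260192  31.21796002  25.81235911]]
easel extent rel. est. centre [-79.78513033  52.52873805] [-64.52188962  64.53479192]
mask extent rel [-44.82958604  18.50823092] [-29.78270456  29.8327677 ]
```

View pics/s3.png

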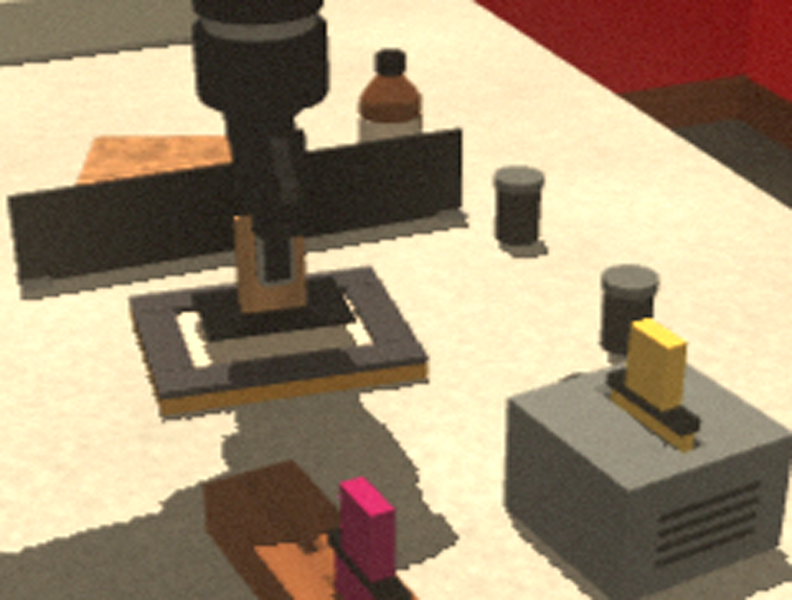

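The side view shows the mask hovering centred and level over the paper at about (275,310). The filter is home in the lamp at (655,385), and the canisters and bottle are upright. The measured extents agree, so I'm handing in.

```bash
python3 -c "
from station import ctrl
print(ctrl.hand_in())"
```

```text
the job is handed in; nothing more can be done
None
```

I handed the job in at about 19 s of the 64 s allowed: the yellow filter is released fully home in the lamp slot, and the mask is held level and centred about 15 mm above the paper (the hand-in call returned no verdict).

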